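# Bed down a shipping label with the sprung hand roller

## Task

Put the box with the fresh label into the label jig, label up and bare end at the clamp, flat on the board and snug against the stops, and swing the clamp handle fully upright so that its pad holds the box down. Then roll the label down with the sprung hand roller, slowly and without lifting along its whole length from the clamp end to the free end, keeping the spring pressed in part of the way. Hang the roller back upright in its holder and let go, and leave the box clamped in the jig while the glue takes, the other things where they are.

Things in the scene. Friction and masses are not known exactly. Their poses are not given: they have to be found in the camera images.
- box_center (a point): Centre (half-way up) of the loose white product box, 155 mm long (y axis), 60 mm wide (x), 45 mm high, about 0.14 kg. Grasp it across its 60 mm width. It is the box with a paper label (black bars) on top; the bare end, without label, is its +y end. It starts flat on the bench behind the jig, label up, bare end towards the jig.
- label_center (a point): Centre of the label on top of that box. The label reaches 47.5 mm either way along y and 18 mm along x; axes as the box's, +y towards the bare end. It lies 22.5 mm from the box's middle towards -y; the box's +y end is 100 mm from here.
- label_jig: Fixed jig, a plywood board 100 (x) x 240 (y) x 12 mm, z up; origin at bench height. Stops on it: two low aluminium back stops (16 mm high, 26 mm long, at y = -97 and +27 mm) with faces at x = +30 mm, and an end stop (26 mm high) with its face at y = +43 mm. The other two sides are open. The clamp stands behind the end stop; its pivot, along x, is at (0, 80, 64) mm.
- jig_seat (a point): Where the centre of the box belongs in the jig: the box lies on the board against all stops, its y axis along this point's y, its +y (bare) end at the end stop. 34.5 mm above the bench; the seated box's top is 57 mm above the bench. Fixed to the jig, same axes.
- clamp_lever (a joint): Angle of the one-piece clamp lever (rad). 0: black handle upright at its stop, arm level over the end stop, its sprung pad pressing 3 to 4 N on a seated box (it first touches at 0.06). Grows as the handle swings back towards the jig's +y, away from the box, and lifts the pad; stop at 1.4. A stiff friction hinge (0.25 N m) that stays where it is left.
- clamp_grip (a point): Point to hold on the clamp's black handle, 72 mm from the pivot. The grip is 18 mm wide across the jig's x (flat sides), 15 mm thick and 56 mm long; its end is 22 mm beyond this point. It swings about the pivot in the jig's y-z plane; with the lever at 0 it is at (0, 83, 136) mm in the jig.
- clamp_pad: Rubber pad on a short sprung spindle under the clamp arm's end, 17 mm across, origin at the centre of its lower face. Clamped, it stands on the bare top of the box, 15 mm from its end.
- roller_grip (a point): Middle of the upright wooden handle of the sprung hand roller: a bar 22 mm (x) x 30 mm (y) x 70 mm high. Grasp its flat sides across x, the direction of the axle. Spring out, the axle is 90 mm below this point. Pressed down, the handle sinks onto the yoke: about 2.5 N to start, then 0.6 N per mm, stop at 14 mm. The tool weighs about 0.19 kg.
- roller_axle (a point): Centre of the roller's free-turning rubber wheel, 34 mm in diameter, 46 mm wide (x). A steel shoulder plate 70 mm (x) by 48 mm (y), its underside 24.5 mm above the axle, is what the tool hangs by in its holder.
- roller_holder: Fixed plywood holder, 76 (x) x 60 (y) x 48 mm high, open at the top; origin under its centre. Opening 60 (x) by 46 (y) mm: the wheel hangs inside with its axle along x and the shoulder plate on the rim, axle 23.5 mm and handle's middle 113.5 mm above the bench. A half turn of the tool makes no difference.
- roller_wheel: The rubber wheel itself (it turns; origin on the axle at its middle).
- sealer_tip (a point): Keep clear: the free end of the black arm of the blue bag sealer, which is fixed and stands raised behind the holder; from here (its highest point is 10 mm above) the arm slopes down to the right.
- rubber_stamp: Bystander: wooden rubber stamp, 26 x 62 x 76 mm; origin under its middle. Leave it alone.
- ink_pad: Bystander: flat ink pad tin, 63 x 91 x 18 mm; origin under its middle. Leave it alone.
- label_roll: Bystander: roll of white labels, 84 x 89 x 61 mm; origin under its middle. Leave it alone.
Not all that is in view belongs to the job. What is shaped like the part that bears roller_grip but turquoise is not meant.

How it is judged:
By the outcome, as a careful person would: the job done as asked, in the order asked, and still so for the second after the job is handed in, with the robot touching nothing.
It also fails if it takes over 70 s, if anything falls off the work surface, if the arm or the gripper's body presses on something with over 40 N, if the wrist force passes 120 N, or if a joint passes its speed limit or range.

## Robot

A 7-joint arm with a two-finger parallel gripper is mounted at the origin on a cart in front of the work surface, level with it; the furniture and walls round the work are solid. World frame = base frame: x ahead of the robot, y to its left, z up, the work surface at z = 0. Lengths are in m, angles in rad, forces in N, time in s.
With the tool pointing down it reaches from about 0.425 to 1.025 m from the base axis. Payload 9.4 kg.
Tool frame: the origin (TCP) lies midway between the tips of the shut fingers; the grasp point (between the pads) lies 19 mm behind it; z points along the fingers, y is the line along which they close (so a half turn about z gives the same grasp; the last joint's range is limited). The gripper opens to 93 mm and grips with 3 to 60 N. Pads are 15 mm wide; open, the fingers measure 128 mm over their backs; the gripper's body (75 mm by 188 mm) begins 65 mm behind the grasp point.
Start: joints at [-1.298, 0.599, -0.003, 1.599, 0.002, 0.943, -0.08], TCP at [0.248, 0.681, 0.219] pointing down, gripper open.
Joint ranges: [-2.57, 2.57], [-0.35, 1.97], [-1.29, 1.29], [0.11, 2.56], [-1.05, 4.19], [0.11, 1.86], [-2.63, 2.63]. Speed limits (rad/s): [2.22, 2.22, 3.01, 3.01, 3.14, 3.14, 3.14].

## Interface

Orientations are given as a unit quaternion [x, y, z, w].
In Python, from bench import * gives the robot as it stands. The module is installed in compiled form; this text tells all that it offers.
- The arm moves only by the shell command python3 -m creep 'ROWS' [OPENING]. ROWS is a JSON object of lists of equal length, an entry for each row: "linear": the shift along the tool's x, y, z in mm, a list of three; "dr": the turn, a rotation vector about the tool's x, y, z in degrees, a list of three. A call has exactly 8 rows; each row shifts and turns the commanded pose from where the row before left it, along the tool's axes as they then stand; what a row does not reach is not made up. A row lasts 1/8 s, in which the tool goes at most 62.5 mm and 10.7 degrees, less where a joint would pass 70% of its speed; a pose out of reach is approached as far as the arm can. A call is refused whole if a number of a shift passes 62.5 or a number of a turn 10.7, either way. A call with a gripper value outside its range is refused whole. OPENING is the closure, from -1 (fully open) to 1 (shut), so that 0 is half open, set as the call begins (- or left out, the last holds). The fingers move at their own pace and stop on an object; the grip force is fixed at half the most. Time passes only in rows, so rows that do not move let the fingers close, or fill a call up. It gives the time, the measured TCP pose, the force, the opening and the grip force at its end, in the units of the state.
- get_obs(): the state, without advancing time (a new reading comes with each control period).
- snapshot(name): name is "scene" or "top" or "wrist"; returns (picture, depth): 400x640x3 uint8, blue, green, red; 400x640 float32, m along the optical axis (not along the pixel's ray), 0 where there is no reading.
- get_calibration(name): a dict with "camera_matrix" (3x3 intrinsics, pixels), "R" (3x3) and "t" (3): a world point X has camera coordinates R X + t; the wrist camera has in their place "mount" (4x4, takes a point from camera to tool coordinates, whose origin is the TCP and whose axes are the flange's). Camera axes: x right, y down, z forward; pixel columns grow to the right and rows downward; lengths in m; the calibration is good to about 2 mm. A picture is of the moment at which its call begins: read the wrist's pose just before it. get_calibration takes no time and is no camera call.
- job_done(): hands the job in; it is judged then, once.
The state is a dict: "time_s": time; "qpos": joint angles; "qd": joint speeds; "joint_torque": joint torques, N m; "position": TCP position; "tcp_rot": TCP orientation; "ft_force": force on the tool from outside, world axes, zero at the start; "ft_torque": the same for the moment, N m; "width": finger opening in m; "grip_force": force on a finger pad.
Only numpy, scipy, OpenCV 4.12 (cv2) and the standard library are available. Lean on these libraries where they do the work, as an engineer would, in place of code of your own. Each camera call takes 0.05 s, during which the arm holds its last target. There are 200 camera calls.

## Working session

There is one attempt and no reset: what is moved stays moved. The work goes in short steps, Python scripts to look and compute and a shell command to move; the robot and the scene stay as the last step left them, time stands still between calls to the robot, and variables do not carry over. Pictures are saved under pics/ and viewed, at most 10 in all, crops included, and the job is handed in when it is done.

```bash
mkdir -p pics; cat > h.py <<'E'
from bench import *
import numpy as np, cv2
from scipy.spatial.transform import Rotation as Rot
def pts(name):
    o=get_obs(); im,d=snapshot(name); c=get_calibration(name); K=np.array(c["camera_matrix"])
    v,u=np.mgrid[0:400,0:640]
    P=np.dstack([(u-K[0,2])/K[0,0]*d,(v-K[1,2])/K[1,1]*d,d]).reshape(-1,3)
    if name=="wrist":
        M=np.array(c["mount"]); P=P@M[:3,:3].T+M[:3,3]
        P=P@Rot.from_quat(o["tcp_rot"]).as_matrix().T+np.array(o["position"])
    else: P=(P-np.array(c["t"]))@np.array(c["R"])
    P=P.reshape(400,640,3).copy(); P[d==0]=np.nan
    return im,d,P
E
python3 - <<'E'
from h import *
o=get_obs();print(o)
for n in("scene","top"):
    im,d,P=pts(n);cv2.imwrite(f"pics/{n}0.png",im);np.save(f"{n}0.npy",P)
    c=get_calibration(n);print(n,c)
print(get_calibration("wrist"))
E
```

```text
{'time_s': 0.0, 'qpos': array([-1.29770927,  0.60011636, -0.00257013,  1.60011211,  0.00180241,
        0.94288067, -0.07979256]), 'qd': array([-0.00081981,  0.00040162, -0.00083816,  0.00102434, -0.00109899,
        0.00070388,  0.00082543]), 'joint_torque': array([-5.43689421e-04, -7.65057921e+01,  1.49740957e+00, -2.52369797e+01,
       -5.22716506e-02,  1.68150163e-02,  1.68650836e-04]), 'position': array([0.2482939 , 0.68065189, 0.21777225]), 'tcp_rot': array([ 1.73959154e-01,  9.84752578e-01, -7.53935250e-04, -6.90960529e-05]), 'ft_force': array([-0.46478228, -0.07342173, -1.27949102]), 'ft_torque': array([-0.0293943 ,  0.02911979, -0.04225731]), 'grip_force': 0.0, 'width': 0.09308322108204119}
scene {'camera_matrix': array([[361.22180444,   0.        , 314.87497265],
       [  0.        , 361.22180444, 195.40389054],
       [  0.        ,   0.        ,   1.        ]]), 'R': array([[ 0.50184131, -0.86487099,  0.01238831],
       [-0.40779363, -0.24920444, -0.8784085 ],
       [ 0.76279725,  0.4357698 , -0.47774996]]), 't': array([-0.39609571,  0.33000546,  0.93121687])}
top {'c
[... 197 characters left out ...]
0.99949371,  0.01615692],
       [-0.98209723, -0.02993864, -0.1859804 ],
       [ 0.18636996, -0.01077007, -0.9824206 ]]), 't': array([-0.16301215,  0.54500965,  1.9067751 ])}
{'camera_matrix': array([[360.46678582,   0.        , 319.84020524],
       [  0.        , 360.46678582, 198.21214107],
       [  0.        ,   0.        ,   1.        ]]), 'mount': array([[ 4.80482784e-04, -9.64065071e-01, -2.65665782e-01,
         7.25598431e-02],
       [ 9.99999884e-01,  4.72913304e-04,  9.24602701e-05,
        -6.76186977e-04],
       [ 3.64991659e-05, -2.65665796e-01,  9.64065186e-01,
        -1.67452256e-01],
       [ 0.00000000e+00,  0.00000000e+00,  0.00000000e+00,
         1.00000000e+00]])}
```

View pics/scene0.png

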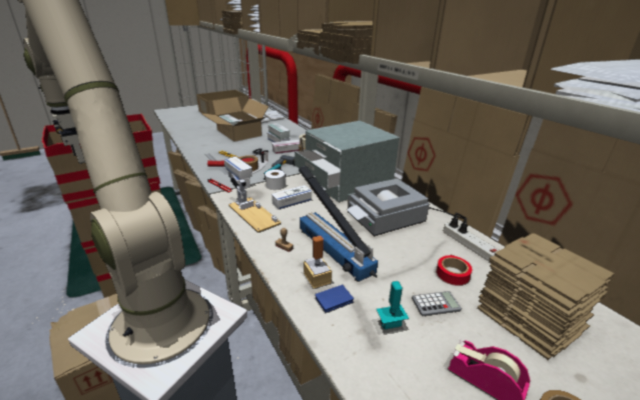

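View pics/top0.png

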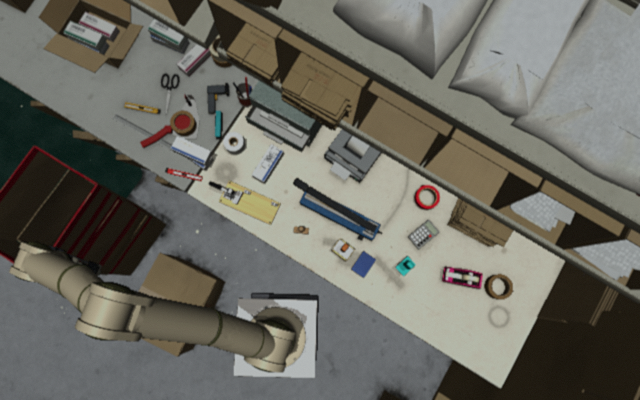

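Scene: roller with brown handle at (318,255), turquoise decoy at (393,300), jig at (255,213) with clamp at (240,190), sealer tip near (305,165). Candidates for the box: white box near (292,196) scene/(268,162) top, another at (238,167)/(190,150), others in the rear. Close crop to check.

```bash
python3 - <<'E'
from h import *
a=cv2.imread("pics/top0.png")[125:275,165:415]; b=cv2.imread("pics/scene0.png")[140:300,190:400]
a=cv2.resize(a,(800,480),interpolation=cv2.INTER_CUBIC);cv2.imwrite("pics/c1.png",a)
b=cv2.resize(b,(787,600),interpolation=cv2.INTER_CUBIC);cv2.imwrite("pics/c2.png",b)
T=np.load("top0.npy")
for n,(u,v) in dict(box=(268,162),box2=(190,150),jig=(250,205),clamp=(222,188),roller=(342,245),stip=(297,181),pad=(363,263),stamp=(302,229)).items(): print(n,T[v,u].round(3))
E
```

```text
box [0.709 0.059 0.035]
box2 [0.736 0.375 0.085]
jig [0.528 0.128 0.01 ]
clamp [0.584 0.237 0.071]
roller [ 0.37  -0.256  0.047]
stip [ 0.587 -0.071  0.229]
pad [ 0.302 -0.345  0.016]
stamp [ 0.427 -0.093  0.073]
```

View pics/c1.png

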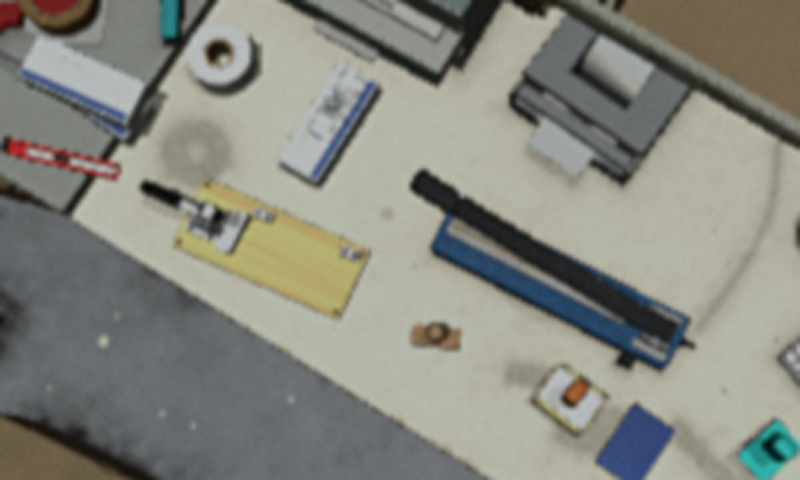

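View pics/c2.png

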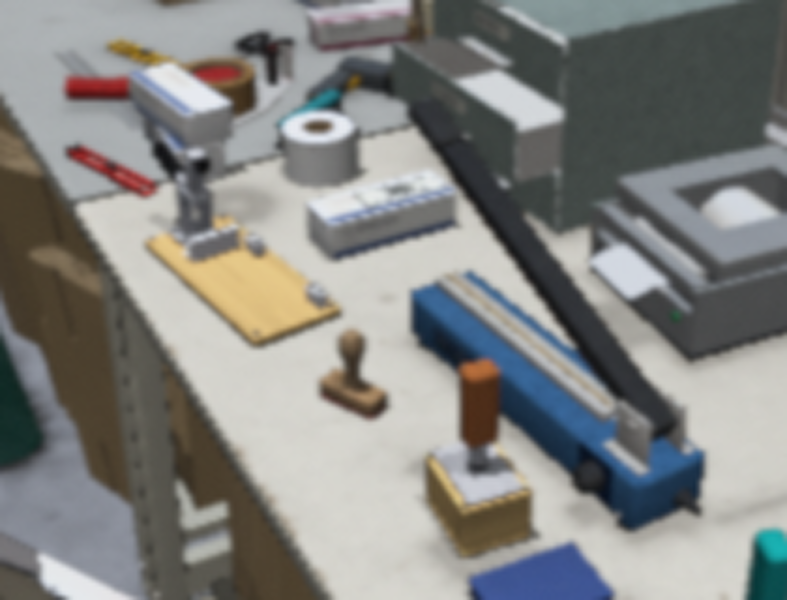

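Box choice: crop c1 (330,123) is white with black-barred label at its upper end, and the bare end faces the jig. Not meant: the box at c1 (85,80) with no bars and raised, the label roll (222,55). Roller is the brown handle at c1 (575,390); the turquoise one at (770,450) is the decoy. Jig at (275,250), clamp handle swung back at (160,193). Move over for a wrist view.

```bash
python3 -m creep '{"linear":[[-32,-25,-6],[-32,-25,-6],[-32,-25,-6],[-32,-25,-6],[-32,-25,-6],[-32,-25,-6],[-32,-25,-6],[-32,-25,-6]],"dr":[[0,0,0],[0,0,0],[0,0,0],[0,0,0],[0,0,0],[0,0,0],[0,0,0],[0,0,0]]}' -1
python3 -m creep '{"linear":[[-32,-25,-6],[-32,-25,-6],[-32,-25,-6],[-32,-25,-6],[-32,-25,-6],[-32,-25,-6],[-32,-25,-6],[-32,-25,-6]],"dr":[[0,0,0],[0,0,0],[0,0,0],[0,0,0],[0,0,0],[0,0,0],[0,0,0],[0,0,0]]}' -1
python3 - <<'E'
from h import *
o=get_obs();print(o["position"],o["tcp_rot"])
im,d,P=pts("wrist");cv2.imwrite("pics/w1.png",im);np.save("w1.npy",P)
E
```

```text
time_s: 1.1
position: [0.4209, 0.4041, 0.2666]
tcp_rot: [0.174, 0.985, -0.0, -0.0]
ft_force: [0.0, -0.4, 0.5]
width: 0.0929
grip_force: 0.0
time_s: 2.1
position: [0.5928, 0.1286, 0.3146]
tcp_rot: [0.174, 0.985, -0.0, -0.0]
ft_force: [0.5, 0.9, -0.8]
width: 0.0927
grip_force: 0.0
[0.59277746 0.12863623 0.31459799] [ 1.73958744e-01  9.84752915e-01 -9.35272560e-05 -2.06988831e-04]
```

View pics/w1.png

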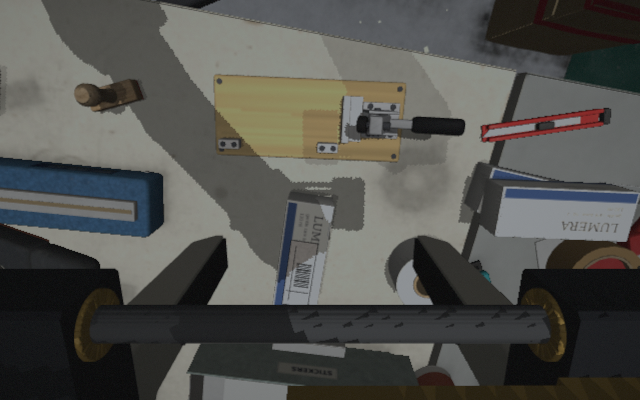

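The wrist view shows the jig at (310,118), with its clamp pivot at (375,122) and handle at (437,126), end stop at (352,118) and back stops at (229,145) and (327,148). The box's bare end is at (312,195), and the box runs down to (295,300), where the gripper hides it.

```bash
cat > m.py <<'E'
from h import *
def rect(xy):
    # trimmed min-area rectangle
    r=cv2.minAreaRect((xy*1000).astype(np.float32)); return r, cv2.boxPoints(r)
def comp(mask,seed):
    n,l=cv2.connectedComponents(mask.astype(np.uint8)); return l==l[seed[1],seed[0]]
E
python3 - <<'E'
from m import *
im=cv2.imread("pics/w1.png");P=np.load("w1.npy");hsv=cv2.cvtColor(im,cv2.COLOR_BGR2HSV)
z=P[...,2]
print("bench z",np.nanmedian(z[160:180,420:450]),np.nanmedian(z[190:220,190:210]))
m=(hsv[...,0]>14)&(hsv[...,0]<32)&(hsv[...,1]>80)&(z>0.004)&(z<0.022)
m[:60]=0;m[175:]=0;m[:,:205]=0;m[:,415:]=0
r,b=rect(P[m][:,:2]);print("jig",r,b.round(1).tolist(),np.nanmedian(z[m]))
m=(z>0.037)&(z<0.053);m[:180]=0;m[302:]=0;m[:,:260]=0;m[:,350:]=0
r,b=rect(P[m][:,:2]);print("box",r,b.round(1).tolist(),np.nanmedian(z[m]))
# clamp parts
for n,(u,v) in dict(hend=(460,126),hmid=(437,126),hst=(415,125),piv=(375,122),estop=(352,118),armend=(360,125)).items():print(n,(P[v,u]*1000).round(1))
# roller from scene/top
for s in("top","scene"):
    i=cv2.imread(f"pics/{s}0.png");Q=np.load(f"{s}0.npy");h=cv2.cvtColor(i,cv2.COLOR_BGR2HSV)
    m=(h[...,0]<15)&(h[...,1]>120)&(np.abs(Q[...,0]-.37)<.08)&(np.abs(Q[...,1]+.256)<.08)&(Q[...,2]>0.06)
    q=Q[m]*1000;print(s,len(q),q.mean(0).round(1),q.min(0).round(1),q.max(0).round(1))
    t=q[q[:,2]>np.percentile(q[:,2],60)];print(np.median(t,0).round(1))
    m=(np.abs(Q[...,0]-.37)<.08)&(np.abs(Q[...,1]+.256)<.08)&(Q[...,2]>0.036)&(Q[...,2]<.065)
    r,b=rect(Q[m][:,:2]);print("plate",r,b.round(0).tolist(),np.median(Q[m][:,2]))
E
```

```text
bench z 0.0014740465153057491 0.0013574365412989953
jig ((542.503173828125, 130.872314453125), (238.21197509765625, 98.4914779663086), 67.55135345458984) [[451.5, 39.599998474121094], [542.5, 2.0], [633.5, 222.10000610351562], [542.5, 259.79998779296875]] 0.013845424815525809
box ((701.9373168945312, 63.03449249267578), (60.42241287231445, 146.3325958251953), 61.113582611083984) [[623.2999877929688, 71.9000015258789], [751.4000244140625, 1.2000000476837158], [780.5999755859375, 54.099998474121094], [652.5, 124.80000305175781]] 0.046714712504298095
hend [600.1 281.2  98.5]
hmid [593.5 261.1  89.5]
hst [585.4 240.6  83.4]
piv [563.2 196.  123.1]
estop [560.  183.   16.6]
armend [561.  181.4 121.6]
top 31 [ 352.2 -258.3  147.9] [ 340.3 -272.6  137.7] [ 364.3 -245.8  158.7]
[ 354.1 -260.1  152.4]
plate ((392.4718933105469, -277.2660827636719), (90.69670104980469, 150.8099365234375), 57.50222396850586) [[305.0, -275.0], [432.0, -356.0], [480.0, -280.0], [353.0, -199.0]] 0.050968567225437716
scene 181 [ 346.9 -264.   124.5] [ 334.5 -273.5   86.1] [ 361.1 -247.9  152.2]
[ 347.5 -262.6  146.6]
plate ((394.2301940917969, -277.18792724609375), (96.26795196533203, 150.8629150390625), 56.009464263916016) [[305.0, -275.0], [430.0, -359.0], [484.0, -279.0], [359.0, -195.0]] 0.05227051929636769
```

```bash
python3 - <<'E'
from m import *
T=np.load("top0.npy")*1000
t=T[130:158,222:250].reshape(-1,3);t=t[(t[:,2]>45)&(t[:,2]<75)];print("roll",t.min(0),t.max(0),np.median(t,0))
c=np.array([705.8,60.9]);bx=np.array([.483,.8755]);by=np.array([-.8755,.483])
q=T.reshape(-1,3);q=q[~np.isnan(q[:,0])];a=(q[:,:2]-c)@bx;b=(q[:,:2]-c)@by
for lo,hi in((5,95),(95,400)):
    s=(q[:,2]>lo+5)&(q[:,2]<hi)&(abs(a)<130)&(abs(b)<60)
    s&=(abs(a)>35);print(lo,sorted(zip(a[s].round(),b[s].round(),q[s,2].round()),key=lambda r:abs(r[0]))[:6])
W=np.load("w1.npy")*1000;m=(W[...,2]>37)&(W[...,2]<53);m[:180]=0;m[302:]=0;m[:,:260]=0;m[:,350:]=0
p=W[m][:,:2]-c;u=p@bx;v=p@by;print("box check",np.percentile(u,[1,50,99]),np.percentile(v,[.5,99.5]))
m=(q[:,2]>35)&(q[:,2]<55)&(abs(a)<40)&(abs(b)<95);print("top check",np.percentile(a[m],[1,99]),np.percentile(b[m],[1,99]))
E
```

```text
roll [742.52089552 163.98824489  45.13360103] [829.24128029 248.0063821   71.73190641] [783.7069813  206.18838824  58.5405313 ]
5 [(np.float64(38.0), np.float64(-14.0), np.float64(12.0)), (np.float64(56.0), np.float64(22.0), np.float64(10.0)), (np.float64(-64.0), np.float64(-24.0), np.float64(11.0)), (np.float64(67.0), np.float64(-28.0), np.float64(11.0)), (np.float64(68.0), np.float64(-22.0), np.float64(11.0)), (np.float64(72.0), np.float64(-35.0), np.float64(11.0))]
95 []
box check [-29.46901733  -0.56300216  29.38205755] [-65.07275543  77.11608912]
top check [-31.78023336  28.3057632 ] [-72.64392595  78.98461321]
```

```bash
python3 -m creep '{"linear":[[-32,-6,20],[-32,-6,20],[-32,-6,20],[-33,-7,20],[0,0,0],[0,0,40],[0,0,40],[0,0,0]],"dr":[[0,0,0],[0,0,0],[0,0,0],[0,0,0],[0,0,8.9],[0,0,0],[0,0,0],[0,0,0]]}' -1
```

```text
time_s: 3.15
position: [0.7028, 0.0623, 0.1515]
tcp_rot: [0.25, 0.968, -0.001, -0.003]
ft_force: [-0.1, -0.5, 0.8]
width: 0.093
grip_force: 0.0
```

```bash
python3 -m creep '{"linear":[[-3,0,20],[0,0,30],[0,0,30],[0,0,25],[0,0,20],[0,0,10],[0,0,4],[0,0,0]],"dr":[[0,0,0],[0,0,0],[0,0,0],[0,0,0],[0,0,0],[0,0,0],[0,0,0],[0,0,0]]}' -1
python3 -m creep '{"linear":[[0,0,0],[0,0,0],[0,0,0],[0,0,0],[0,0,0],[0,0,0],[0,0,0],[0,0,0]],"dr":[[0,0,0],[0,0,0],[0,0,0],[0,0,0],[0,0,0],[0,0,0],[0,0,0],[0,0,0]]}' 1
```

```text
time_s: 4.15
position: [0.708, 0.0607, 0.0161]
tcp_rot: [0.25, 0.968, 0.0, 0.0]
ft_force: [-0.1, -0.6, -0.7]
width: 0.0931
grip_force: 0.0
time_s: 5.15
position: [0.7077, 0.0607, 0.0158]
tcp_rot: [0.25, 0.968, 0.0, 0.0]
ft_force: [-1.0, -0.2, 3.4]
width: 0.0599
grip_force: 30.0
```

```bash
python3 -m creep '{"linear":[[0,0,-10],[0,0,-25],[0,0,-25],[35.5,-19.5,-4],[35.5,-19.5,-4],[35.5,-19.5,-4],[35.5,-19.5,-4],[35.5,-19.5,-4]],"dr":[[0,0,0],[0,0,0],[0,0,0],[0,0,0],[0,0,0],[0,0,0],[0,0,0],[0,0,0]]}' 1
python3 -m creep '{"linear":[[0,0,0],[0,0,0],[0,0,0],[0,0,0],[0,0,0],[0,0,0],[0,0,0],[0,0,0]],"dr":[[0,0,10.4],[0,0,10.4],[0,0,10.4],[0,0,10.4],[0,0,10.4],[0,0,10.4],[0,0,10.6],[0,0,10.6]]}' 1
python3 - <<'E'
from h import *
o=get_obs();print(o["position"],o["tcp_rot"],Rot.from_quat(o["tcp_rot"]).as_matrix().round(4))
im,d,P=pts("wrist");cv2.imwrite("pics/w2.png",im);np.save("w2.npy",P)
E
```

```text
time_s: 6.15
position: [0.5039, 0.0612, 0.0961]
tcp_rot: [0.25, 0.968, 0.0, 0.0]
ft_force: [-0.1, -0.6, -1.1]
width: 0.0598
grip_force: 30.0
time_s: 7.15
position: [0.5052, 0.0615, 0.096]
tcp_rot: [0.833, 0.553, 0.0, -0.0]
ft_force: [-0.9, 0.6, -1.3]
width: 0.0601
grip_force: 30.0
[0.50519509 0.06147648 0.09599573] [ 8.33305664e-01  5.52812396e-01  3.22829711e-04 -1.44209718e-04] [[ 3.888e-01  9.213e-01  4.000e-04]
 [ 9.213e-01 -3.888e-01  6.000e-04]
 [ 7.000e-04  1.000e-04 -1.000e+00]]
```

View pics/w2.png

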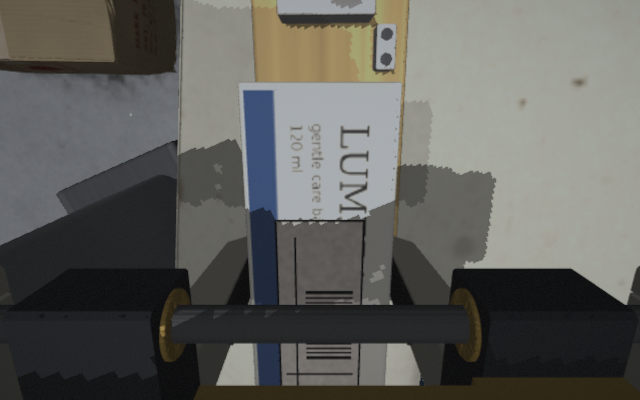

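Held box at centre, bare end at row 83, label bars at (320,335); end stop at (327,8) and a back stop at (385,47) ahead. Measure stop faces and box edges.

```bash
python3 - <<'E'
from m import *
P=np.load("w2.npy")*1000;z=P[...,2];im=cv2.imread("pics/w2.png")
m=(z>118)&(z<136);m[:70]=0;m[262:]=0;m[:,:200]=0;m[:,420:]=0
r,b=rect(P[m][:,:2]/1000);print("box",r,b.round(1).tolist(),np.median(z[m]))
def line(p):
    l=cv2.fitLine(p.astype(np.float32),cv2.DIST_HUBER,0,.01,.01).ravel();return l,np.degrees(np.arctan2(l[1],l[0]))
# box side edges per row
E=[];F=[]
for v in range(100,250,4):
    us=np.where(m[v])[0];E.append(P[v,us[0],:2]);F.append(P[v,us[-1],:2])
print("L",line(np.array(E)),"R",line(np.array(F)))
# end edge
G=[]
for u in range(250,395,5):
    vs=np.where(m[:,u])[0];G.append(P[vs[0],u,:2])
print("end",line(np.array(G)))
W=np.load("w1.npy")*1000;zz=W[...,2];hs=cv2.cvtColor(cv2.imread("pics/w1.png"),cv2.COLOR_BGR2HSV)
# board edges in w1
bd=(hs[...,0]>14)&(hs[...,0]<32)&(hs[...,1]>80)&(zz>4)&(zz<22);bd[:60]=0;bd[175:]=0
for nm,cols in(("far",range(235,310,3)),):
    for k in(0,-1): print("board edge",k,line(np.array([W[np.where(bd[:,u])[0][k],u,:2] for u in cols])))
for nm,Q,lo,hi,(y0,y1,x0,x1) in(("stops w2",P,24,33,(20,75,370,400)),("end w2",P,31,45,(0,25,270,385)),("s w1",W,24,33,(138,155,312,342)),("s2 w1",W,24,33,(138,155,215,245)),("e w1",W,34,45,(92,150,335,368))):
    S=Q[y0:y1,x0:x1].reshape(-1,3);S=S[(S[:,2]>lo)&(S[:,2]<hi)]
    r,b=rect(S[:,:2]/1000);print(nm,len(S),r,b.round(1).tolist(),np.median(S[:,2]))
E
```

```text
box ((521.8658447265625, 101.06688690185547), (72.65748596191406, 88.02890014648438), 67.48585510253906) [[467.29998779296875, 84.4000015258789], [548.5999755859375, 50.70000076293945], [576.4000244140625, 117.80000305175781], [495.1000061035156, 151.5]] 126.98826325502392
L (array([3.8814390e-01, 9.2159879e-01, 4.9562653e+02, 1.1220512e+02],
      dtype=float32), np.float32(67.16094)) R (array([3.889784e-01, 9.212469e-01, 5.507772e+02, 9.055916e+01],
      dtype=float32), np.float32(67.10905))
end (array([ 9.2138445e-01, -3.8865244e-01,  5.3712549e+02,  1.3380644e+02],
      dtype=float32), np.float32(-22.870674))
board edge 0 (array([3.8434398e-01, 9.2318994e-01, 4.7941885e+02, 1.0484767e+02],
      dtype=float32), np.float32(67.39698))
board edge -1 (array([3.8705194e-01, 9.2205793e-01, 5.7141248e+02, 7.3658859e+01],
      dtype=float32), np.float32(67.22881))
stops w2 962 ((582.9014282226562, 140.8759307861328), (25.84916877746582, 12.239097595214844), 67.83354187011719) [[572.4000244140625, 131.1999969482422], [583.7000122070312, 126.5999984741211], [593.4000244140625, 150.5], [
[... 449 characters left out ...]
5859375, 131.8000030517578], [586.2000122070312, 126.5999984741211], [594.5999755859375, 155.10000610351562], [577.0, 160.3000030517578]] 29.662563081425787
s2 w1 215 ((535.8819580078125, 26.48920249938965), (25.87963104248047, 11.841188430786133), 65.81982421875) [[525.2000122070312, 17.100000381469727], [536.0, 12.300000190734863], [546.5999755859375, 35.900001525878906], [535.7999877929688, 40.70000076293945]] 29.91423945580396
e w1 365 ((560.9013671875, 180.96710205078125), (26.241500854492188, 55.520965576171875), 66.65023803710938) [[530.2000122070312, 179.89999389648438], [581.2000122070312, 157.89999389648438], [591.5999755859375, 182.0], [540.5999755859375, 204.0]] 39.65613212850377
```

```bash
python3 -m creep '{"linear":[[12,-2,0],[13,-2,0],[0,0,20],[0,0,20],[0,0,15],[0,0,8],[0,0,3],[0,0,0]],"dr":[[0,0,-0.3],[0,0,0],[0,0,0],[0,0,0],[0,0,0],[0,0,0],[0,0,0],[0,0,0]]}' 1
python3 -m creep '{"linear":[[0,0,0.5],[0,0,0.5],[0,0,0.5],[0,0,0.5],[0,0,0.5],[0,0,0.5],[0,0,0],[0,0,0]],"dr":[[0,0,0],[0,0,0],[0,0,0],[0,0,0],[0,0,0],[0,0,0],[0,0,0],[0,0,0]]}' 1
```

```text
time_s: 8.2
position: [0.5111, 0.0859, 0.0298]
tcp_rot: [0.83, 0.557, 0.0, 0.0]
ft_force: [-0.2, -0.1, -2.2]
width: 0.0595
grip_force: 30.0
time_s: 9.2
position: [0.511, 0.086, 0.0281]
tcp_rot: [0.83, 0.557, 0.001, -0.0]
ft_force: [-3.8, 0.2, 22.4]
width: 0.0597
grip_force: 30.0
```

```bash
python3 -m creep '{"linear":[[0,0,-0.9],[0,3,0],[0,3,0],[0,1,0],[0,0.5,0],[0,0.5,0],[0,0.5,0],[0,0,0]],"dr":[[0,0,0],[0,0,0],[0,0,0],[0,0,0],[0,0,0],[0,0,0],[0,0,0],[0,0,0]]}' 1
python3 -m creep '{"linear":[[4,0,0],[4,0,0],[3,0,0],[1,0,0],[1,0,0],[0.5,0,0],[0.5,0,0],[0,0,0]],"dr":[[0,0,0],[0,0,0],[0,0,0],[0,0,0],[0,0,0],[0,0,0],[0,0,0],[0,0,0]]}' 1
```

```text
time_s: 10.2
position: [0.5135, 0.085, 0.0281]
tcp_rot: [0.83, 0.558, -0.002, -0.004]
ft_force: [-16.0, 5.9, 27.3]
width: 0.0596
grip_force: 30.0
time_s: 11.2
position: [0.5234, 0.0934, 0.0281]
tcp_rot: [0.831, 0.557, -0.001, 0.001]
ft_force: [-3.3, -7.5, 11.5]
width: 0.0596
grip_force: 30.0
```

```bash
python3 -m creep '{"linear":[[0,0,-0.4],[0,0.5,0],[1,0,0],[0.5,0,0],[0.5,0,0],[0.5,0,0],[0.5,0,0],[0,0,0]],"dr":[[0,0,0],[0,0,0],[0,0,0],[0,0,0],[0,0,0],[0,0,0],[0,0,0],[0,0,0]]}' 1
python3 - <<'E'
from h import *
o=get_obs();p=np.array(o["position"])*1000;print(p@[.923,-.384,0],p@[.384,.923,0],o["ft_force"])
im,d,P=pts("wrist");cv2.imwrite("pics/w3.png",im);np.save("w3.npy",P)
E
```

```text
time_s: 12.2
position: [0.5248, 0.0967, 0.0281]
tcp_rot: [0.831, 0.557, -0.001, 0.0]
ft_force: [-5.4, -7.7, 8.2]
width: 0.0597
grip_force: 30.0
447.2158024414321 290.7526602164766 [-5.35231544 -7.68716466  8.16293821]
```

View pics/w3.png

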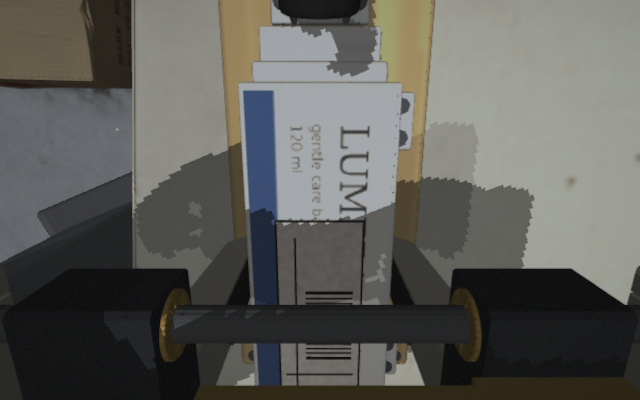

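```bash
python3 -m creep '{"linear":[[0,0,-0.3],[1,0,0],[1,0,0],[0,0.5,0],[0,1,0],[0,1,0],[0,0,0],[0,0,0]],"dr":[[0,0,0],[0,0,0],[0,0,0],[0,0,0],[0,0,0],[0,0,0],[0,0,0],[0,0,0]]}' 1
python3 - <<'E'
from h import *
o=get_obs();p=np.array(o["position"])*1000;f=o["ft_force"];print(p@[.923,-.384,0],p@[.384,.923,0],f@[.923,-.384,0],f@[.384,.923,0])
E
```

```text
time_s: 13.25
position: [0.5248, 0.0967, 0.0281]
tcp_rot: [0.831, 0.557, -0.003, -0.001]
ft_force: [-12.4, -9.5, 13.2]
width: 0.0597
grip_force: 30.0
447.26457859371794 290.78159072946306 -7.818193794373769 -13.56115235570694
```

```bash
python3 -m creep '{"linear":[[0,0,0],[0,0,0],[0,0,0],[0,0,0],[0,0,-10],[0,0,-30],[0,0,-50],[0,0,-50]],"dr":[[0,0,0],[0,0,0],[0,0,0],[0,0,0],[0,0,0],[0,0,0],[0,0,0],[0,0,0]]}' -1
python3 -m creep '{"linear":[[0,0,-30],[30,0,0],[30,0,0],[30,0,0],[30,0,0],[0,0,0],[0,0,0],[0,0,0]],"dr":[[0,0,0],[0,0,0],[0,0,0],[0,0,0],[0,0,0],[0,0,0],[0,0,0],[0,0,0]]}' -1
python3 - <<'E'
from h import *
o=get_obs();print(o["position"],o["tcp_rot"])
im,d,P=pts("wrist");cv2.imwrite("pics/w4.png",im);np.save("w4.npy",P)
E
```

```text
time_s: 14.25
position: [0.5284, 0.0989, 0.1701]
tcp_rot: [0.83, 0.557, -0.0, 0.0]
ft_force: [0.9, -0.2, -0.0]
width: 0.093
grip_force: 0.0
time_s: 15.25
position: [0.5739, 0.2091, 0.1986]
tcp_rot: [0.831, 0.557, -0.0, 0.0]
ft_force: [0.4, 0.3, 0.1]
width: 0.0932
grip_force: 0.0
[0.57391882 0.20905097 0.19860972] [ 8.30628107e-01  5.56827573e-01 -2.52655604e-05  3.98159993e-05]
```

View pics/w4.png

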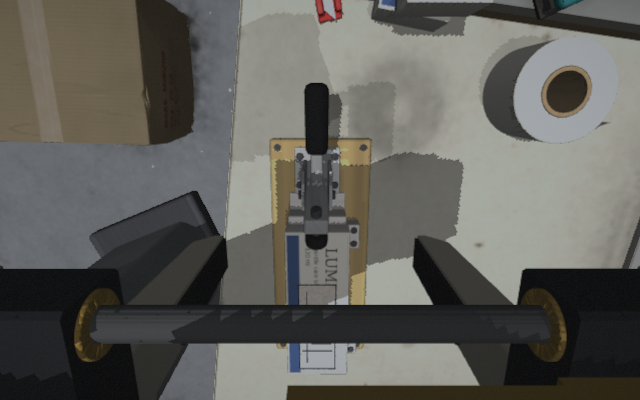

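Handle at (316,118), pivot at (320,170), and the box is seated against the back stop (353,236) and end stop (row 232).

```bash
python3 - <<'E'
from m import *
W=np.load("w4.npy")*1000
J=np.dstack([W[...,0]*.923-W[...,1]*.384-448.2,W[...,0]*.384+W[...,1]*.923-326.4,W[...,2]])
for v in range(80,160,6):
    print(v,J[v,317].round(1),np.nanmin(J[v,300:335,0][J[v,300:335,2]>60],initial=99).round(1),np.nanmax(J[v,300:335,0][J[v,300:335,2]>60],initial=-99).round(1))
m=(W[...,2]>50)&(W[...,2]<65);m[:230]=0;m[300:]=0;m[:,:270]=0;m[:,375:]=0
q=J[m];print("box",np.percentile(q,[0.5,50,99.5],axis=0).round(1))
for v in(245,260,280):
    us=np.where(m[v])[0];print(J[v,us[0]].round(1),J[v,us[-1]].round(1))
p=np.array([573.9,209.05]);print("tcp",p@[.923,-.384]-448.2,p@[.384,.923]-326.4)
E
```

```text
80 [ -0.8 177.3   2.4] 99.0 -99.0
86 [ -0.  168.8  96.6] -8.8 6.5
92 [  0.  164.6  98.6] -9.4 7.9
98 [  0.  160.5  96.6] -9.5 8.0
104 [  0.  156.3  95.3] -9.7 7.3
110 [  0.  152.1  95.3] -9.7 7.4
116 [  0.  147.7  92.4] -9.9 7.5
122 [  0.  143.3  92.4] -9.1 7.6
128 [  0.  138.8  90.5] -9.2 7.6
134 [  0.  134.1  87.9] -9.3 7.7
140 [  0.  129.5  87.2] -9.4 7.8
146 [  0.  124.6  84.8] -9.5 7.9
152 [  0.  119.6  82.6] -7.9 6.3
158 [ -0.  114.3  79.7] -5.7 4.0
box [[-30.1 -25.   53.7]
 [  0.1   8.5  59.2]
 [ 29.3  43.6  60.9]]
[-30.3  30.   57.6] [29.4 31.  59.1]
[-29.6  15.4  58.5] [28.9 15.9 58.9]
[-30.1  -5.4  58. ] [29.5 -5.1 58.1]
tcp 1.2345000000000255 86.93075000000005
```

```bash
python3 -m creep '{"linear":[[31,-1.5,0],[31,-1.5,10],[0,0,30],[0,0,30],[0,0,30],[0,0,22],[0,0,12],[0,0,0]],"dr":[[0,0,0],[0,0,0],[0,0,0],[0,0,0],[0,0,0],[0,0,0],[0,0,0],[0,0,0]]}' -1
python3 -m creep '{"linear":[[0,0,0],[0,0,0],[0,0,0],[0,0,0],[0,0,0],[0,0,0],[0,0,0],[0,0,0]],"dr":[[0,0,0],[0,0,0],[0,0,0],[0,0,0],[0,0,0],[0,0,0],[0,0,0],[0,0,0]]}' 1
```

```text
time_s: 16.3
position: [0.5947, 0.2682, 0.0639]
tcp_rot: [0.83, 0.557, -0.0, 0.0]
ft_force: [0.0, -0.4, -0.5]
width: 0.0926
grip_force: 0.0
time_s: 17.3
position: [0.5954, 0.2686, 0.0643]
tcp_rot: [0.83, 0.557, 0.0, 0.0]
ft_force: [9.5, -4.2, -4.4]
width: 0.0176
grip_force: 25.0
```

```bash
python3 -m creep '{"linear":[[-3.9,2.5,-10.6],[-5.5,0,-9.9],[-6.9,0,-8.9],[-8.3,0,-7.7],[-9.4,0,-6.4],[-10.2,0,-4.7],[-10.9,0,-3.2],[-11.3,0,-1.3]],"dr":[[0,0,0],[0,0,0],[0,0,0],[0,0,0],[0,0,0],[0,0,0],[0,0,0],[0,0,0]]}' 1
python3 -m creep '{"linear":[[-1,0,0],[-1,0,0],[-1,0,0],[-1,0,0],[0,0,0],[0,0,0],[0,0,0],[0,0,0]],"dr":[[0,0,0],[0,0,0],[0,0,0],[0,0,0],[0,0,0],[0,0,0],[0,0,0],[0,0,0]]}' 1
python3 - <<'E'
from h import *
o=get_obs();p=np.array(o["position"])*1000;f=o["ft_force"];print(p@[.923,-.384,0]-448.2,p@[.384,.923,0]-326.4,f@[.923,-.384,0],f@[.384,.923,0])
E
```

```text
time_s: 18.3
position: [0.5711, 0.2091, 0.1177]
tcp_rot: [0.83, 0.558, 0.001, -0.002]
ft_force: [-3.1, 10.5, -4.6]
width: 0.0174
grip_force: 30.0
time_s: 19.3
position: [0.5698, 0.2059, 0.118]
tcp_rot: [0.83, 0.558, 0.001, -0.002]
ft_force: [-4.5, 11.1, -1.8]
width: 0.0174
grip_force: 30.0
-1.3663465199388156 82.45578691190713 -8.37013587565315 8.483463005718551
```

```bash
python3 -m creep '{"linear":[[-1,-1,0],[-1,-1,0],[-1,0,0],[-1,0,0],[0,0,0],[0,0,0],[0,0,0],[0,0,0]],"dr":[[0,0,0],[0,0,0],[0,0,0],[0,0,0],[0,0,0],[0,0,0],[0,0,0],[0,0,0]]}' 1
python3 - <<'E'
from h import *
o=get_obs();p=np.array(o["position"])*1000;f=o["ft_force"];print(p@[.923,-.384,0]-448.2,p@[.384,.923,0]-326.4,f@[.923,-.384,0],f@[.384,.923,0])
E
```

```text
time_s: 20.3
position: [0.5682, 0.2022, 0.1183]
tcp_rot: [0.83, 0.558, 0.002, -0.001]
ft_force: [0.8, 9.0, -3.8]
width: 0.0175
grip_force: 30.0
-1.400735661053318 78.43551629808246 -2.747728718812427 8.60558058175225
```

```bash
cat > prof.py <<'E'
from m import *
def prof(ulo=-4,uhi=4,ylo=-10,yhi=110,zlo=50):
    im,d,W=pts("wrist");W=W*1000
    J=np.dstack([W[...,0]*.923-W[...,1]*.384-448.2,W[...,0]*.384+W[...,1]*.923-326.4,W[...,2]])
    q=J.reshape(-1,3);q=q[(q[:,0]>ulo)&(q[:,0]<uhi)&(q[:,1]>ylo)&(q[:,1]<yhi)&(q[:,2]>zlo)&(q[:,2]<200)]
    for y in range(ylo,yhi,4):
        s=q[(q[:,1]>=y)&(q[:,1]<y+4),2]
        if len(s): print(y,len(s),s.min().round(1),np.median(s).round(1),s.max().round(1))
    return im,J
E
python3 - <<'E'
from prof import *
im,J=prof();cv2.imwrite("pics/w5.png",im);np.save("J5.npy",J)
E
```

```text
30 83 84.5 90.8 93.8
34 109 83.5 86.0 93.0
38 76 83.4 85.3 86.9
42 80 83.5 85.1 86.6
46 57 83.6 84.8 86.4
86 315 64.2 91.0 160.7
90 201 66.6 159.1 160.3
94 466 107.1 138.5 160.4
98 349 134.8 151.8 159.0
```

```bash
python3 - <<'E'
import numpy as np
q=np.load("J5.npy").reshape(-1,3);q=q[(abs(q[:,0])<30)&(q[:,1]>50)&(q[:,1]<125)&(q[:,2]>60)&(q[:,2]<175)]
for z in range(60,175,6):
    s=q[(q[:,2]>=z)&(q[:,2]<z+6)]
    if len(s): print(z,len(s),"x",np.percentile(s[:,0],[2,98]).round(0),"y",np.percentile(s[:,1],[2,50,98]).round(1))
a=np.load("J5.npy").reshape(-1,3);a=a[(abs(a[:,0])<4)&(a[:,1]>36)&(a[:,1]<50)&(a[:,2]>78)&(a[:,2]<92)];print(np.polyfit(a[:,1],a[:,2],1))
import sys
E
```

```text
60 63 x [-13.  12.] y [ 88.7  95.7 103.6]
66 329 x [-16.  15.] y [ 78.1  88.3 103.3]
72 452 x [-14.  12.] y [ 73.   87.8 103.4]
78 189 x [-13.  12.] y [ 74.9  88.7 102.1]
84 32 x [-5.  4.] y [88.5 89.5 89.9]
90 2 x [2. 3.] y [89.9 89.9 89.9]
102 6 x [-6.  0.] y [94.2 94.9 95.1]
108 76 x [-9.  7.] y [91.6 95.2 95.9]
114 91 x [-9.  8.] y [90.3 95.6 96.3]
120 234 x [-18.  17.] y [86.3 87.1 96.9]
126 366 x [-22.  21.] y [72.3 86.9 97.4]
132 440 x [-23.  22.] y [85.5 86.9 98. ]
138 527 x [-23.  22.] y [72.5 86.8 98.5]
144 649 x [-23.  23.] y [73.1 86.8 99.1]
150 901 x [-23.  23.] y [75.1 87.  99.5]
156 1592 x [-15.  15.] y [80.5 91.3 98.6]
162 362 x [-16.  15.] y [78.3 86.5 87.2]
168 335 x [-15.  14.] y [81.8 86.5 87.3]
174 49 x [-14.  13.] y [84.6 86.3 87.2]
[-7.61736543e-02  8.83749337e+01]
```

```bash
python3 -m creep '{"linear":[[0,0,0],[0,0,0],[0,0,-20],[0,0,-25],[0,0,-15],[19,0,0],[19,0,0],[0,0,0]],"dr":[[0,0,0],[0,0,0],[0,0,0],[0,0,0],[0,0,0],[0,0,0],[0,0,0],[0,0,0]]}' -1
python3 -m creep '{"linear":[[0,0,0],[0,0,0],[0,0,0],[0,0,0],[0,0,20],[0,0,20],[0,0,13],[0,0,0]],"dr":[[0,0,0],[0,0,0],[0,0,0],[0,0,0],[0,0,0],[0,0,0],[0,0,0],[0,0,0]]}' 1
python3 - <<'E'
from h import *
o=get_obs();p=np.array(o["position"])*1000;f=o["ft_force"];print(p@[.923,-.384,0]-448.2,p@[.384,.923,0]-326.4,f@[.923,-.384,0],f@[.384,.923,0])
E
```

```text
time_s: 21.35
position: [0.5816, 0.2374, 0.1756]
tcp_rot: [0.829, 0.559, -0.0, -0.0]
ft_force: [-0.7, 0.1, -1.0]
width: 0.0914
grip_force: 0.0
time_s: 22.35
position: [0.5809, 0.2345, 0.1224]
tcp_rot: [0.83, 0.557, -0.001, -0.0]
ft_force: [1.3, 0.7, -0.8]
width: 0.0178
grip_force: 0.0
-2.0653518447254555 113.07139618023575 0.9203755742363442 1.1325080642215533
```

```bash
python3 -m creep '{"linear":[[0,0,0],[-2,0,0],[-3,0,0],[-3,0,0],[-3,0,0],[-3,0,0],[-2,0,0],[0,0,0]],"dr":[[0,0,0],[0,0,0],[0,0,0],[0,0,0],[0,0,0],[0,0,0],[0,0,0],[0,0,0]]}' 1
cat > st.py <<'E'
from h import *
o=get_obs();p=np.array(o["position"])*1000;f=o["ft_force"];print("jig x,y",p@[.923,-.384,0]-448.2,p@[.384,.923,0]-326.4,"f",f@[.923,-.384,0],f@[.384,.923,0],f[2])
E
python3 st.py
python3 -m creep '{"linear":[[-1,0,0],[-1,0,0],[-1,0,0],[-1,0,0],[0,0,0],[0,0,0],[0,0,0],[0,0,0]],"dr":[[0,0,0],[0,0,0],[0,0,0],[0,0,0],[0,0,0],[0,0,0],[0,0,0],[0,0,0]]}' 1
python3 st.py
```

```text
time_s: 23.35
position: [0.577, 0.2228, 0.1244]
tcp_rot: [0.83, 0.558, 0.002, -0.0]
ft_force: [6.2, 11.2, 2.8]
width: 0.0004
grip_force: 6.0
jig x,y -1.2258793921027973 100.82558126623638 f 1.4297019051612958 12.727113573670378 2.750107968214058
time_s: 24.35
position: [0.5769, 0.2227, 0.1246]
tcp_rot: [0.829, 0.559, 0.004, -0.001]
ft_force: [9.6, 20.7, -3.4]
width: 0.0003
grip_force: 11.4
jig x,y -1.2054354052801841 100.6892435432556 f 0.91775142040546 22.770284936110915 -3.368684079807099
```

```bash
python3 -m creep '{"linear":[[10,0,0],[15,0,0],[5,0,-30],[0,0,-40],[0,0,-10],[0,0,0],[0,0,0],[0,0,0]],"dr":[[0,0,0],[0,0,0],[0,0,0],[0,0,0],[0,0,0],[0,0,0],[0,0,0],[0,0,0]]}' 1
python3 st.py
python3 - <<'E'
from prof import *
im,J=prof();cv2.imwrite("pics/w6.png",im)
q=J.reshape(-1,3)
a=q[(abs(q[:,0])<4)&(q[:,1]>36)&(q[:,1]<52)&(q[:,2]>78)&(q[:,2]<92)];print(np.polyfit(a[:,1],a[:,2],1))
h=q[(abs(q[:,0])<6)&(q[:,1]>84)&(q[:,1]<105)&(q[:,2]>108)&(q[:,2]<152)]
print(len(h)); print(np.polyfit(h[:,2],h[:,1],1)) if len(h)>20 else 0
E
```

```text
time_s: 25.35
position: [0.5848, 0.2439, 0.2028]
tcp_rot: [0.83, 0.557, -0.001, -0.0]
ft_force: [0.2, -0.3, -0.5]
width: 0.0005
grip_force: 0.0
jig x,y -2.066085736899197 123.31111615932952 f 0.33774606312195404 -0.22247011989800164 -0.45886997972382126
2 6 57.5 58.6 59.2
6 2 59.7 60.0 60.2
22 2 87.7 87.8 87.9
26 9 87.4 88.4 88.8
30 15 80.4 84.3 89.2
74 2 157.2 157.9 158.5
78 9 158.4 159.3 160.5
82 8 159.0 159.8 160.5
86 147 61.4 77.8 97.3Traceback (most recent call last):
  File "<stdin>", line 4, in <module>
    raise TypeError("expected non-empty vector for x")
TypeError: expected non-empty vector for x
```

```bash
python3 -m creep '{"linear":[[0,0,-50],[0,0,-50],[-30,0,-30],[-50,-2,0],[-50,-2,0],[-50,-2,0],[-50,-2,0],[-50,-2,0]],"dr":[[0,0,0],[0,0,0],[0,0,0],[0,0,0],[0,0,0],[0,0,0],[0,0,0],[0,0,0]]}' -1
python3 -m creep '{"linear":[[-50,-2,0],[-50,-2,0],[-50,-2,0],[-50,-2,0],[-50,-2,0],[-50,-2,0],[-17,0,0],[0,0,0]],"dr":[[0,0,0],[0,0,0],[0,0,0],[0,0,0],[0,0,0],[0,0,0],[0,0,0],[0,0,0]]}' -1
python3 - <<'E'
from h import *
o=get_obs();print(o["position"],o["tcp_rot"],o["qpos"].round(2))
im,d,P=pts("wrist");cv2.imwrite("pics/w7.png",im);np.save("w7.npy",P)
E
```

```text
time_s: 26.4
position: [0.4692, -0.0127, 0.3337]
tcp_rot: [0.83, 0.557, -0.0, -0.0]
ft_force: [1.0, -0.4, 0.3]
width: 0.0758
grip_force: 0.0
time_s: 27.4
position: [0.3381, -0.3011, 0.3338]
tcp_rot: [0.831, 0.556, -0.0, -0.0]
ft_force: [1.4, -0.2, -0.1]
width: 0.0926
grip_force: 0.0
[ 0.33814313 -0.30110007  0.33375976] [ 8.31167738e-01  5.56021685e-01 -2.75757877e-04 -3.38172575e-05] [-0.26  0.2   1.05  2.08 -0.2   0.97  0.5 ]
```

View pics/w7.png

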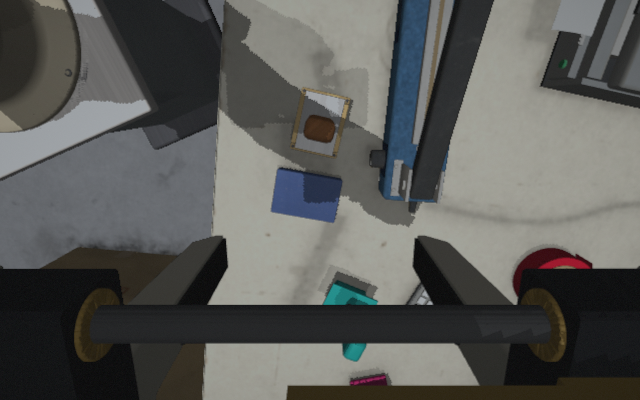

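Roller handle at (320,128) on its holder (corners about (305,88),(352,97),(335,157),(291,147)), with the ink pad at (307,195) and the turquoise decoy at (350,320). Measure.

```bash
python3 - <<'E'
from m import *
im=cv2.imread("pics/w7.png");W=np.load("w7.npy");z=W[...,2]
m=(z>.038)&(z<.062);m[:75]=0;m[165:]=0;m[:,:280]=0;m[:,365:]=0
m=comp(m,(300,130)); r,b=rect(W[m][:,:2]);print("holder",r,b.round(1).tolist(),np.median(z[m]),m.sum())
h=(z>.11)&(z<.17);h[:75]=0;h[165:]=0;h[:,:280]=0;h[:,365:]=0
print(h.sum());q=W[h]*1000;t=q[q[:,2]>np.median(q[:,2])-6];r,b=rect(t[:,:2]/1000);print("handle",r,b.round(1).tolist(),np.median(t[:,2]))
o=get_obs();print(Rot.from_quat(o["tcp_rot"]).as_matrix().round(3))
E
```

```text
holder ((354.30401611328125, -260.8200988769531), (76.1054916381836, 60.09925842285156), 55.048683166503906) [[307.8999938964844, -274.79998779296875], [357.1000061035156, -309.20001220703125], [400.70001220703125, -246.8000030517578], [351.5, -212.39999389648438]] 0.053299008091614974 2328
697
handle ((354.53253173828125, -260.78814697265625), (21.971769332885742, 29.77324867248535), 55.208343505859375) [[336.0, -261.29998779296875], [360.5, -278.29998779296875], [373.0, -260.29998779296875], [348.6000061035156, -243.3000030517578]] 149.4434633752669
[[ 0.38   0.925 -0.001]
 [ 0.925 -0.38   0.   ]
 [-0.    -0.001 -1.   ]]
```

```bash
python3 - <<'E'
from m import *
for n in("w7","top0","scene0"):
    W=np.load(n+".npy").reshape(-1,3)*1000;c=np.array([354.4,-260.8]);a=(W[:,:2]-c)@[.573,.82];b=(W[:,:2]-c)@[-.82,.573]
    for zl,A,B in((85,90,30),(160,125,60)):
        s=(W[:,2]>zl)&(abs(a)<A)&(abs(b)<B)&(W[:,2]<230)&~((abs(a)<16)&(abs(b)<20));print(n,zl,s.sum(),W[s].mean(0) if s.any() else "")
E
python3 -m creep '{"linear":[[22,0,10],[22,0,10],[0,0,0],[0,0,0],[0,0,0],[0,0,0],[0,0,0],[0,0,0]],"dr":[[0,0,0],[0,0,0],[0,0,-10.6],[0,0,-10.6],[0,0,-10.6],[0,0,-10.6],[0,0,-10.6],[0,0,-10.6]]}' -1
python3 - <<'E'
from m import *
o=get_obs();print(o["qpos"].round(2),Rot.from_quat(o["tcp_rot"]).as_matrix().round(3))
E
```

```text
w7 85 0 
w7 160 0 
top0 85 0 
top0 160 0 
scene0 85 0 
scene0 160 0 
time_s: 28.45
position: [0.3563, -0.2579, 0.3138]
tcp_rot: [0.408, 0.913, 0.0, -0.0]
ft_force: [-0.6, 0.2, -0.1]
width: 0.0934
grip_force: 0.0
[-0.15  0.15  0.77  2.13 -0.14  0.91  1.42] [[-0.667  0.745 -0.   ]
 [ 0.745  0.667  0.   ]
 [ 0.     0.    -1.   ]]
```

```bash
python3 -m creep '{"linear":[[-1,-3.3,0],[0,0,0],[0,0,30],[0,0,30],[0,0,30],[0,0,25],[0,0,15],[0,0,0]],"dr":[[0,0,0],[0,0,-10.6],[0,0,-2.7],[0,0,0],[0,0,0],[0,0,0],[0,0,0],[0,0,0]]}' -1
python3 - <<'E'
from m import *
o=get_obs();print(o["qpos"].round(2),Rot.from_quat(o["tcp_rot"]).as_matrix().round(3),o["position"])
E
```

```text
time_s: 29.45
position: [0.3535, -0.2618, 0.1832]
tcp_rot: [0.305, 0.952, -0.0, -0.001]
ft_force: [-1.0, -0.5, 0.2]
width: 0.0932
grip_force: 0.0
[ 0.06  0.37  0.6   2.29 -0.38  0.58  1.9 ] [[-0.814  0.581 -0.002]
 [ 0.581  0.814  0.001]
 [ 0.002 -0.001 -1.   ]] [ 0.3535419  -0.26175495  0.18318866]
```

```bash
python3 -m creep '{"linear":[[0,1.2,15],[0,0,18],[0,0,18],[0,0,18],[0,0,12],[0,0,7],[0,0,0],[0,0,0]],"dr":[[0,0,0],[0,0,0],[0,0,0],[0,0,0],[0,0,0],[0,0,0],[0,0,0],[0,0,0]]}' -1
python3 -m creep '{"linear":[[0,0,0],[0,0,0],[0,0,0],[0,0,0],[0,0,0],[0,0,0],[0,0,0],[0,0,0]],"dr":[[0,0,0],[0,0,0],[0,0,0],[0,0,0],[0,0,0],[0,0,0],[0,0,0],[0,0,0]]}' 1
python3 - <<'E'
from m import *
o=get_obs();print(o["qpos"].round(2),Rot.from_quat(o["tcp_rot"]).as_matrix().round(3),o["position"])
E
```

```text
time_s: 30.45
position: [0.3547, -0.2615, 0.0963]
tcp_rot: [0.304, 0.953, -0.0, 0.0]
ft_force: [-0.7, -0.1, -0.1]
width: 0.0929
grip_force: 0.0
time_s: 31.45
position: [0.3546, -0.2613, 0.0959]
tcp_rot: [0.304, 0.953, 0.0, 0.0]
ft_force: [0.4, 0.8, 0.3]
width: 0.022
grip_force: 30.0
[ 0.24  0.52  0.38  2.36 -0.57  0.35  2.07] [[-0.816  0.578  0.   ]
 [ 0.578  0.816  0.   ]
 [-0.     0.    -1.   ]] [ 0.35461348 -0.26130366  0.09594511]
```

```bash
python3 -m creep '{"linear":[[0,0,-10],[0,0,-15],[0,0,-20],[0,0,-20],[0,0,-20],[0,0,-20],[0,0,-20],[0,0,-19]],"dr":[[0,0,0],[0,0,0],[0,0,0],[0,0,0],[0,0,0],[0,0,0],[0,0,0],[0,0,0]]}' 1
python3 -m creep '{"linear":[[9,40,0],[9,50,0],[9,56,0],[9,57,0],[9,57,0],[9,57,0],[10,54,0],[10,47,0]],"dr":[[0,0,0],[0,0,0],[0,0,0],[0,0,0],[0,0,0],[0,0,0],[0,0,0],[0,0,0]]}' 1
python3 -m creep '{"linear":[[0,0,0],[0,0,0],[0,0,0],[0,0,0],[0,0,0],[0,0,0],[0,0,0],[0,0,0]],"dr":[[0,0,9.6],[0,0,9.6],[0,0,9.6],[0,0,9.6],[0,0,9.7],[0,0,9.7],[0,0,9.7],[0,0,9.7]]}' 1
python3 st.py
python3 - <<'E'
from m import *
o=get_obs();print(o["qpos"].round(2),Rot.from_quat(o["tcp_rot"]).as_matrix().round(4),o["position"])
im,d,W=pts("wrist");cv2.imwrite("pics/w8.png",im);np.save("w8.npy",W)
E
```

```text
time_s: 32.45
position: [0.354, -0.2612, 0.241]
tcp_rot: [0.304, 0.953, 0.0, -0.0]
ft_force: [0.7, -0.5, -1.9]
width: 0.0221
grip_force: 30.0
time_s: 33.45
position: [0.5362, 0.1243, 0.2404]
tcp_rot: [0.303, 0.953, -0.0, 0.0]
ft_force: [1.1, -0.3, -1.8]
width: 0.0219
grip_force: 30.0
time_s: 34.45
position: [0.5354, 0.1225, 0.2404]
tcp_rot: [0.833, 0.553, -0.0, -0.0]
ft_force: [-0.8, -0.2, -2.0]
width: 0.0219
grip_force: 30.0
jig x,y -1.0699933287423846 -7.793076550577098 f -0.6235756549408983 -0.4760720577251248 -1.9990346068570541
[-1.    0.54  1.03  2.02 -0.59  0.91 -0.06] [[ 3.885e-01  9.214e-01 -5.000e-04]
 [ 9.214e-01 -3.885e-01  3.000e-04]
 [ 1.000e-04 -6.000e-04 -1.000e+00]] [0.53537531 0.12245158 0.24044778]
```

```bash
python3 -m creep '{"linear":[[2.4,0,10],[0,0,18],[0,0,20],[0,0,20],[0,0,14],[0,0,6],[0,0,2],[0,0,0]],"dr":[[0,0,-0.3],[0,0,0],[0,0,0],[0,0,0],[0,0,0],[0,0,0],[0,0,0],[0,0,0]]}' 1
python3 st.py
python3 -m creep '{"linear":[[0,0,2],[0,0,2],[0,0,2],[0,0,2],[0,0,1],[0,0,1],[0,0,0],[0,0,0]],"dr":[[0,0,0],[0,0,0],[0,0,0],[0,0,0],[0,0,0],[0,0,0],[0,0,0],[0,0,0]]}' 1
python3 st.py
```

```text
time_s: 35.5
position: [0.5372, 0.1246, 0.1502]
tcp_rot: [0.83, 0.557, 0.0, 0.0]
ft_force: [-0.5, 0.2, -2.1]
width: 0.0219
grip_force: 30.0
jig x,y -0.22761950863014135 -5.115141965757573 f -0.5187056339893601 0.0415122489836901 -2.073852077137895
time_s: 36.5
position: [0.5371, 0.1246, 0.1401]
tcp_rot: [0.83, 0.557, 0.0, 0.0]
ft_force: [-1.4, 1.1, 5.5]
width: 0.0217
grip_force: 30.0
jig x,y -0.35021623576909633 -5.148495269568741 f -1.7253534812065585 0.47783870749472956 5.49506182871972
```

```bash
python3 -m creep '{"linear":[[-1,0,0],[-2,0,0],[-2.2,0,0],[-2.2,0,0],[-2.2,0,0],[-2.2,0,0],[-2.2,0,0],[-2.2,0,0]],"dr":[[0,0,0],[0,0,0],[0,0,0],[0,0,0],[0,0,0],[0,0,0],[0,0,0],[0,0,0]]}' 1
python3 st.py
python3 -m creep '{"linear":[[-2.2,0,0],[-2.2,0,0],[-2.2,0,0],[-2.2,0,0],[-2.2,0,0],[-2.2,0,0],[-2.2,0,0],[-2.2,0,0]],"dr":[[0,0,0],[0,0,0],[0,0,0],[0,0,0],[0,0,0],[0,0,0],[0,0,0],[0,0,0]]}' 1
python3 st.py
```

```text
time_s: 37.5
position: [0.5309, 0.1096, 0.1401]
tcp_rot: [0.83, 0.557, 0.0, 0.0]
ft_force: [-1.0, 0.5, 5.6]
width: 0.0219
grip_force: 30.0
jig x,y -0.30265451644999075 -21.381381048578703 f -1.0812799359024279 0.1216355669016221 5.565487008274052
time_s: 38.5
position: [0.5242, 0.0933, 0.1401]
tcp_rot: [0.83, 0.557, 0.0, 0.0]
ft_force: [-0.3, 0.9, 5.6]
width: 0.0218
grip_force: 30.0
jig x,y -0.1376343606274304 -39.0099122427431 f -0.5781983570814021 0.7201732698218022 5.588986663122521
```

```bash
python3 -m creep '{"linear":[[-2.2,0,0],[-2.2,0,0],[-2.2,0,0],[-2.2,0,0],[-2.2,0,0],[-2.2,0,0],[-2.2,0,0],[-2.2,0,0]],"dr":[[0,0,0],[0,0,0],[0,0,0],[0,0,0],[0,0,0],[0,0,0],[0,0,0],[0,0,0]]}' 1
python3 -m creep '{"linear":[[-2.2,0,0],[-2.2,0,0],[-2.2,0,0],[-2.2,0,0],[-2.2,0,0],[-2.2,0,0],[-2.2,0,0],[-2.2,0,0]],"dr":[[0,0,0],[0,0,0],[0,0,0],[0,0,0],[0,0,0],[0,0,0],[0,0,0],[0,0,0]]}' 1
python3 -m creep '{"linear":[[-2.2,0,0],[-2.2,0,0],[-2.2,0,0],[-2.2,0,0],[-2.2,0,0],[-2.2,0,0],[-2.2,0,0],[-2.2,0,0]],"dr":[[0,0,0],[0,0,0],[0,0,0],[0,0,0],[0,0,0],[0,0,0],[0,0,0],[0,0,0]]}' 1
python3 -m creep '{"linear":[[-2.2,0,0],[-2.2,0,0],[-2.2,0,0],[-2.2,0,0],[-2.2,0,0],[-2.2,0,0],[-2.2,0,0],[0,0,0]],"dr":[[0,0,0],[0,0,0],[0,0,0],[0,0,0],[0,0,0],[0,0,0],[0,0,0],[0,0,0]]}' 1
python3 st.py
```

```text
time_s: 39.5
position: [0.5176, 0.077, 0.14]
tcp_rot: [0.83, 0.557, 0.0, 0.0]
ft_force: [-1.8, 1.5, 4.2]
width: 0.0218
grip_force: 30.0
time_s: 40.5
position: [0.5109, 0.0606, 0.14]
tcp_rot: [0.83, 0.557, 0.0, 0.0]
ft_force: [-0.9, -0.6, 5.3]
width: 0.0218
grip_force: 30.0
time_s: 41.5
position: [0.5042, 0.0444, 0.14]
tcp_rot: [0.83, 0.557, 0.0, 0.0]
ft_force: [-0.7, 0.4, 4.6]
width: 0.0218
grip_force: 30.0
time_s: 42.5
position: [0.4983, 0.0299, 0.1401]
tcp_rot: [0.83, 0.557, 0.0, 0.0]
ft_force: [-0.9, 0.4, 4.6]
width: 0.0218
grip_force: 30.0
jig x,y 0.2542561081974668 -107.43648402661833 f -0.9796327213370994 -0.007645944673547649 4.614098062921149
```

```bash
python3 -m creep '{"linear":[[0,0,-10],[0,0,-20],[0,0,-25],[0,0,-25],[0,0,-20],[0,0,0],[0,0,0],[0,0,0]],"dr":[[0,0,0],[0,0,0],[0,0,0],[0,0,0],[0,0,0],[0,0,-10.3],[0,0,-10.3],[0,0,-10.3]]}' 1
python3 -m creep '{"linear":[[0,0,0],[0,0,0],[0,0,0],[0,0,0],[0,0,0],[0,0,0],[0,0,0],[0,0,0]],"dr":[[0,0,-10.3],[0,0,-10.3],[0,0,-10.3],[0,0,-10.3],[0,0,-5.3],[0,0,0],[0,0,0],[0,0,0]]}' 1
python3 - <<'E'
from m import *
o=get_obs();R=Rot.from_quat(o["tcp_rot"]).as_matrix();print(o["qpos"].round(2),R.round(4).tolist());p=o["position"];print(((np.array([.3546,-.2613,.24])-p)*1000)@R, np.degrees(np.arctan2(R[1,1],R[0,1])))
E
```

```text
time_s: 43.5
position: [0.4978, 0.0302, 0.2401]
tcp_rot: [0.649, 0.76, -0.0, -0.0]
ft_force: [-0.9, -0.2, -1.8]
width: 0.0216
grip_force: 30.0
time_s: 44.5
position: [0.4982, 0.0303, 0.2399]
tcp_rot: [0.3, 0.954, -0.0, -0.0]
ft_force: [-0.4, -0.2, -1.3]
width: 0.0216
grip_force: 30.0
[-0.64  0.35  0.63  2.11 -0.29  0.77  1.13] [[-0.8201, 0.5722, -0.0003], [0.5722, 0.8201, -0.0003], [0.0, -0.0004, -1.0]]
[-4.90811179e+01 -3.21263648e+02  1.38865931e-02] 55.09580876769739
```

```bash
python3 -m creep '{"linear":[[-6,-40,0],[-6,-45,0],[-6,-45,0],[-6,-45,0],[-6,-45,0],[-6,-45,0],[-7,-35,0],[-6,-21,0]],"dr":[[0,0,0.3],[0,0,0],[0,0,0],[0,0,0],[0,0,0],[0,0,0],[0,0,0],[0,0,0]]}' 1
python3 -m creep '{"linear":[[0,0,0],[0,0,0],[0,0,0],[0,0,0],[0,0,0],[0,0,0],[0,0,0],[0,0,0]],"dr":[[0,0,0],[0,0,0],[0,0,0],[0,0,0],[0,0,0],[0,0,0],[0,0,0],[0,0,0]]}' 1
cat > go.py <<'E'
from m import *
o=get_obs();R=Rot.from_quat(o["tcp_rot"]).as_matrix();p=o["position"];print("todo tool mm",(((np.array([.3546,-.2613,.0959])-p)*1000)@R).round(2), np.degrees(np.arctan2(R[1,1],R[0,1])),R[:,2].round(4))
E
python3 go.py
```

```text
time_s: 45.5
position: [0.3528, -0.2621, 0.2401]
tcp_rot: [0.303, 0.953, -0.0, 0.0]
ft_force: [-0.1, -0.1, -2.5]
width: 0.0221
grip_force: 30.0
time_s: 46.5
position: [0.3538, -0.2606, 0.2399]
tcp_rot: [0.302, 0.953, -0.0, 0.0]
ft_force: [-1.0, -0.5, -2.1]
width: 0.022
grip_force: 30.0
todo tool mm [-1.0800e+00 -1.2000e-01  1.4404e+02] 54.8571965941913 [ 0. -0. -1.]
```

```bash
python3 -m creep '{"linear":[[-1,0,10],[0,0,18],[0,0,18],[0,0,18],[0,0,12],[0,0,6],[0,0,0],[0,0,0]],"dr":[[0,0,0],[0,0,0],[0,0,0],[0,0,0],[0,0,0],[0,0,0],[0,0,0],[0,0,0]]}' 1
python3 go.py
```

```text
time_s: 47.5
position: [0.3549, -0.2614, 0.1583]
tcp_rot: [0.302, 0.953, -0.0, 0.0]
ft_force: [-0.6, 0.0, -2.1]
width: 0.0221
grip_force: 30.0
todo tool mm [ 0.29 -0.1  62.42] 54.851015119261945 [ 8.e-04 -3.e-04 -1.e+00]
```

```bash
python3 -m creep '{"linear":[[0,0,8],[0,0,10],[0,0,10],[0,0,10],[0,0,8],[0,0,6],[0,0,4],[0,0,2]],"dr":[[0,0,0],[0,0,0],[0,0,0],[0,0,0],[0,0,0],[0,0,0],[0,0,0],[0,0,0]]}' 1
python3 -m creep '{"linear":[[0,0,1],[0,0,1],[0,0,1],[0,0,1],[0,0,0.5],[0,0,0],[0,0,0],[0,0,0]],"dr":[[0,0,0],[0,0,0],[0,0,0],[0,0,0],[0,0,0],[0,0,0],[0,0,0],[0,0,0]]}' 1
python3 go.py
```

```text
time_s: 48.5
position: [0.3546, -0.2612, 0.0998]
tcp_rot: [0.302, 0.953, 0.0, 0.0]
ft_force: [0.2, 0.2, -1.8]
width: 0.0216
grip_force: 30.0
time_s: 49.5
position: [0.3547, -0.2611, 0.0955]
tcp_rot: [0.302, 0.953, 0.0, 0.0]
ft_force: [0.9, -0.5, 0.9]
width: 0.0217
grip_force: 30.0
todo tool mm [-0.03 -0.19 -0.4 ] 54.8610342272492 [ 2.e-04 -0.e+00 -1.e+00]
```

```bash
python3 -m creep '{"linear":[[0,0,0],[0,0,0],[0,0,0],[0,0,0],[0,0,-6],[0,0,-15],[0,0,-25],[0,0,-30]],"dr":[[0,0,0],[0,0,0],[0,0,0],[0,0,0],[0,0,0],[0,0,0],[0,0,0],[0,0,0]]}' -1
python3 -m creep '{"linear":[[0,0,-40],[0,0,-50],[0,0,-40],[0,0,0],[0,0,0],[0,0,0],[0,0,0],[0,0,0]],"dr":[[0,0,0],[0,0,0],[0,0,0],[0,0,0],[0,0,0],[0,0,0],[0,0,0],[0,0,0]]}' -1
python3 - <<'E'
from m import *
out=[]
for n in("scene","top"):
    im,d,P=pts(n);np.save(n+"1.npy",P);cv2.imwrite(f"pics/{n}1.png",im)
    out.append(cv2.resize(im[150:290,200:350] if n=="scene" else im[160:270,200:375],(400,400),interpolation=cv2.INTER_CUBIC))
cv2.imwrite("pics/fin.png",np.hstack(out))
im,d,W=pts("wrist");c=np.array([.3544,-.2608]);m=(np.hypot(W[...,0]-c[0],W[...,1]-c[1])<.06)&(W[...,2]>.11)&(W[...,2]<.17)
for n,Q in(("top",np.load("top1.npy")),("scene",np.load("scene1.npy"))):
    m=(np.hypot(Q[...,0]-c[0],Q[...,1]-c[1])<.06)&(Q[...,2]>.11)&(Q[...,2]<.17);q=Q[m];print(n,m.sum(),q.mean(0).round(3) if len(q) else "",q.max(0).round(3) if len(q) else "")
E
```

```text
time_s: 50.5
position: [0.3542, -0.2611, 0.1723]
tcp_rot: [0.302, 0.953, 0.0, -0.0]
ft_force: [0.3, 0.7, -0.5]
width: 0.0924
grip_force: 0.0
time_s: 51.5
position: [0.3544, -0.2612, 0.301]
tcp_rot: [0.302, 0.953, -0.0, -0.001]
ft_force: [-0.3, -0.0, -0.1]
width: 0.0927
grip_force: 0.0
top 0  
scene 159 [ 0.346 -0.262  0.134] [ 0.364 -0.246  0.151]
```

View pics/fin.png

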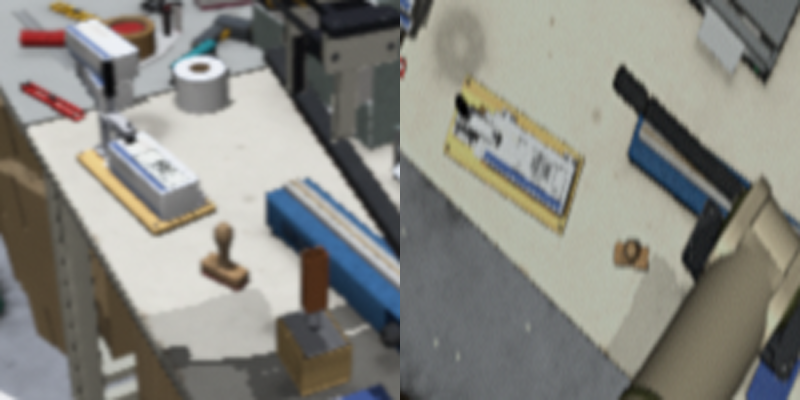

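The picture shows the roller upright in its holder at (315,290), the box clamped in the jig at (150,165) with the handle upright at (110,80), and the stamp undisturbed. Handing in.

```bash
python3 -c "from bench import *; print(job_done())"
```

```text
the job is handed in; nothing more can be done
None
```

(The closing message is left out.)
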